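# Switch on, latch and start the bench vacuum sealer

### The job

Run the empty vacuum sealer's warm-up cycle, using only pushes of the closed fingertips. First switch it on by pressing down the raised far half of the mains rocker on the rear deck; then push the lid down until both of its ends have clicked into their catches and stay down by themselves; then press the large oblong start key fully down and let it come up again. The start key must not be pressed before that, the two round keys must not be pressed at all, the lid must not be swung further open, and the jars, label roll, carton and marker pen round the machine stay where they are.

Things in the scene. Friction and masses are not known exactly. Their poses are not given: they have to be found in the camera images.
- sealer: bench vacuum sealer, fixed, steel, 190 deep (its x), 360 wide (its y), 80 high. Origin: centre of its underside; +x to its rear, +y to its left seen from the front. Black lid in front; behind it the deck (z = 80 mm, x = 27 to 95), left to right: start key, two round keys, gauge (48 across, 7 high), mains rocker. The black button in each end wall frees that catch: leave it.
- mains_rocker (a joint): snap-action mains rocker on the deck, black, 36 long (sealer x) by 24 wide, V-shaped on top, its pivot at sealer (62, -137, 85) mm. Value in rad: 0 off (far half raised about 7 mm at its edge), 0.40 on (far half level, at z = 85 mm). Press the far half about 14 mm behind the pivot: about 4 N moves it, and past the middle (0.20) it snaps over and stays.
- rocker_far (a point): point on top of the rocker's far half, 14 mm behind the pivot: where to press. Off: at sealer z = 90 mm; on: at sealer (76, -137, 85) mm.
- lid (a joint): tilt of the lid about its hinge, which lies along the sealer's y at sealer x = 24, z = 60 mm. Rad: 0 shut on its stops, positive with the front edge up. The lid stays where it is left, but near shut it is pushed up again by a springy gasket unless the catches hold it.
- lid_top: the black lid, 118 deep, 352 wide, 24 thick, with a ribbed pad 36 x 50 mm on top at each front corner. Origin: on the hinge line, midway along it. Its length twists by a few mm, so pushing one end down latches only that end and the other end stays up 8 to 10 mm until it is pushed too.
- lid_left (a point): centre of the top of the left pad (sealer +y). Pushed fully down against its stop it is at sealer (-76, 140, 79.5) mm; held by its catch it stays at z = 82 mm (84 while the other end is still up), not held it rises to 90 or more; the catch has snapped in when this point is pushed below z = 80.5 mm, with about 10 N.
- lid_right (a point): centre of the top of the right pad (sealer -y): the same, at sealer (-76, -140, 79.5) mm when fully down.
- start_key (a joint): large oblong white start key at the left end of the deck, 22 (sealer x) by 44 mm (sealer y), standing 10 mm above the deck; joint value = travel in m, 0 up, 0.005 fully down; springs back; first moves at 2.4 N, fully down at 4 N
- start_key_top (a point): centre of the top of the start key: sealer (62, 125, 90) mm when up
- pulse_key (a joint): left round white key, 21 mm across, beside the start key, 10 mm high, not to be pressed; joint value = travel in m, 0 up, 0.005 fully down; springs back; first moves at 2.4 N, fully down at 4 N
- pulse_key_top (a point): centre of its top: sealer (62, 60, 90) mm
- seal_key (a joint): right round white key, the same, not to be pressed; joint value = travel in m, 0 up, 0.005 fully down; springs back; first moves at 2.4 N, fully down at 4 N
- seal_key_top (a point): centre of its top: sealer (62, 5, 90) mm
- sample_jar1: white-capped sample jar, loose, 53 across, 64 high, beside the sealer; origin: centre of its underside
- sample_jar3: blue-capped sample jar, loose, 53 across, 64 high, beside the sealer; origin: centre of its underside
- label_roll: roll of labels lying flat, loose, 76 across, 33 high, beside the sealer; origin: centre of its underside
- film_box1: flat carton of film, loose, 100 x 150 x 20 high, at the sealer's right; origin: centre of its underside
- marker1: marker pen, loose, 14 x 137 x 16, lying in front of the sealer; origin: centre of its underside

How it is judged:
By the outcome, as a careful person would: the job done as asked, in the order asked, and still so for the second after the job is handed in, with the robot touching nothing.
It also fails if it takes over 48 s, if anything falls off the work surface, if the arm or the gripper's body presses on something with over 40 N, if the wrist force passes 120 N, or if a joint passes its speed limit or range.

### The arm

A 6-joint arm with a two-finger parallel gripper is mounted at the origin on a cart in front of the work surface, level with it; the furniture and walls round the work are solid. World frame = base frame: x ahead of the robot, y to its left, z up, the work surface at z = 0. Lengths are in m, angles in degrees, forces in N, time in s.
With the tool pointing down it reaches from about 0.4 to 0.825 m from the base axis. Payload 7 kg.
Tool frame: the origin (TCP) lies at the very end of the fingers, on their centre line; the grasp point (between the pads) lies hold_point_z behind it (hold_point_z is the distance from the TCP to the grasp point, in m); z points along the fingers, y is the line along which they close (so a half turn about z gives the same grasp; the last joint's range is limited). The gripper opens to 88 mm and grips with 3 to 60 N. Pads are 19 mm wide; open, the fingers measure 130 mm over their backs; the gripper's body (78 mm by 193 mm) begins 47 mm behind the grasp point.
Start: joints at [88.012, 20.546, 0.682, 0, -70.136, -16.507], TCP at [0.214, 0.64, 0.193] pointing down, gripper open.
Joint ranges: [-176.03, 176.03], [-82.01, 121.73], [-58.28, 71.71], [-173.87, 95.51], [-174.79, -0.11], [-173.66, 173.66]. Speed limits (degrees/s): [136.94, 136.94, 172.46, 180, 180, 180].

### API

Orientations are given as [roll, pitch, yaw] about the fixed x, y, z axes, in that order (R = Rz(yaw) Ry(pitch) Rx(roll)).
In Python, from plant import get_obs, snapshot, close_job, hold_point_z gives the robot as it stands.
- The arm moves only by the tool play_rows, never from a script. Its argument "commands" is a list that holds one entry, the list of rows, each a list of 7 numbers: the shift along the tool's x, y, z in cm, then the turn, a rotation vector about the tool's x, y, z in degrees, then the opening, from 0 (shut) to 1 (fully open). In form: [[[x, y, z, ax, ay, az, fingers], ...]]. A call has 1 to 20 rows; each row is the pose to reach, as a shift and turn from the pose commanded when the call began, along the tool's axes at that moment; what a row does not reach only later rows make up. A row lasts 1/12 s, in which the tool goes at most 41.7 mm and 7.16 degrees, less where a joint would pass 70% of its speed; a pose out of reach is approached as far as the arm can. A call with a gripper value outside its range is refused whole. The fingers move at their own pace and stop on an object; the grip force is fixed at half the most. Time passes only in rows, so rows that repeat a pose let the fingers close. It gives the time, the measured TCP pose, the force, the opening and the grip force at its end, in the units of the state.
- get_obs(): the state, without advancing time (a new reading comes with each control period).
- snapshot(name): name is "scene" or "top"; returns a dict with "frame" (420x560x3 uint8, red, green, blue), "camera_matrix" (3x3 intrinsics, pixels), "dist" ([k1, k2, p1, p2, k3] as OpenCV has them; the pictures are not rectified), "origin" and "attitude" of the camera in the world. Camera axes: x right, y down, z forward; pixel columns grow to the right and rows downward; lengths in m; the calibration is good to about 2 mm. A picture is of the moment at which its call begins. There is no depth.
- close_job(): hands the job in; it is judged then, once.
The state is a dict: "clock": time; "joint_pos": joint angles; "qvel": joint speeds; "tau": joint torques, N m; "tool_pos": TCP position; "orientation": TCP orientation; "force": force on the tool from outside, world axes, zero at the start; "moment": the same for the moment, N m; "opening": finger opening in m; "gripper_force": force on a finger pad.
Only numpy, scipy, OpenCV 4.12 (cv2) and the standard library are available. Lean on these libraries where they do the work, as an engineer would, in place of code of your own. Each camera call takes 0.05 s, during which the arm holds its last target. There are 200 camera calls.

## Working session

There is one attempt and no reset: what is moved stays moved. The work goes in short steps, Python scripts to look and compute and a tool call to move; the robot and the scene stay as the last step left them, time stands still between calls to the robot, and variables do not carry over. Pictures are saved under pics/ and viewed, at most 10 in all, crops included, and the job is handed in when it is done.

Besides the shell and the picture viewer there is one more tool, called as name(argument=value, ...), one argument or row to a line, values as JSON. play_rows: Moves the arm, as the interface text tells. Its arguments: {"type":"object","properties":{"commands":{"type":"array","items":{"type":"array","items":{"type":"array","items":{"type":"number"}}}}},"required":["commands"]}

```bash
mkdir -p pics; ls; python3 - <<'E'
from plant import *
import cv2
print(hold_point_z, get_obs())
for n in("scene","top"):
    s=snapshot(n); cv2.imwrite(f"pics/{n}0.png",s["frame"][:,:,::-1])
    print({k:v for k,v in s.items() if k!="frame"})
E
```

```text
pics
0.0188 {'clock': 0.0, 'joint_pos': array([ 8.80121452e+01,  2.05919007e+01,  6.33551158e-01, -2.01374551e-02,
       -7.01360113e+01, -1.65058321e+01]), 'qvel': array([ 0.00189753,  0.00482441, -0.10583761, -0.03564933,  0.10629807,
        0.12379752]), 'tau': array([-9.36232118e-05, -5.82706690e+01,  2.93049252e+01,  6.99691057e+00,
        7.10588458e-03, -1.45639988e-04]), 'tool_pos': array([0.21397926, 0.63960701, 0.19231574]), 'orientation': array([ 1.79904149e+02, -8.66143098e-03, -1.85005377e+01]), 'force': array([-0.51093353,  0.87362182,  0.15346367]), 'moment': array([ 0.04352494, -0.00313849, -0.03282738]), 'gripper_force': 0.0, 'opening': 0.08739770780950089}
{'camera_matrix': array([[523.69222133,   0.        , 276.72432565],
       [  0.        , 523.69222133, 213.49769967],
       [  0.        ,   0.        ,   1.        ]]), 'dist': array([-0.13946497,  0.        ,  0.        ,  0.        ,  0.        ]), 'origin': array([-0.03032514, -0.45277967,  0.84380633]), 'attitude': array([-135.11303594,   -1.09317072,  -51.32704753])}
{'camera_matrix': array([[499.00249715,   0.        , 281.25472991],
       [  0.        , 499.00249715, 211.30133455],
       [  0.        ,   0.        ,   1.        ]]), 'dist': array([-0.12928168,  0.        ,  0.        ,  0.        ,  0.        ]), 'origin': array([0.46656119, 0.01631895, 1.13592027]), 'attitude': array([-174.58998459,    0.40096753,  -91.15601829])}
```

View pics/scene0.png

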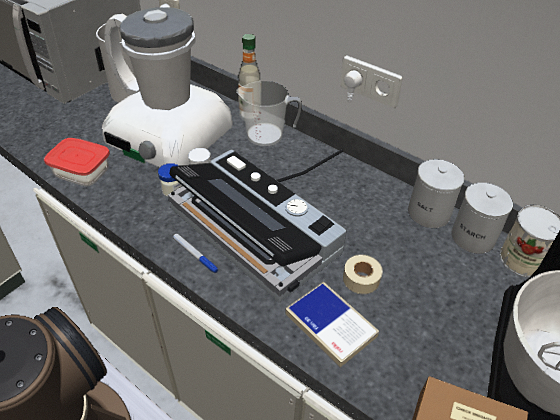

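View pics/top0.png

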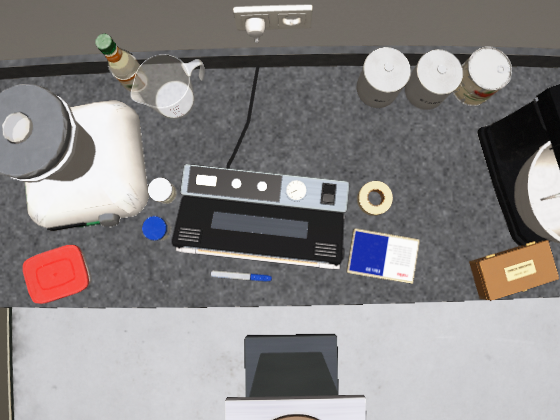

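The scene view shows the sealer with its lid part open. The white keys are near (236,161), (255,176) and (273,189), the gauge at (297,207) and the rocker at (321,226). In the top view the keys are at (206,181), (236,184) and (262,187), the rocker at (328,194), and the pads at (189,235) and (325,249).

```bash
cat > h.py <<'E'
import numpy as np, cv2
from scipy.spatial.transform import Rotation as R
from scipy.optimize import least_squares
from plant import *
def cam(n):
    s=snapshot(n); s["R"]=R.from_euler("xyz",s["attitude"],degrees=True).as_matrix(); return s
def ray(s,p):
    u=cv2.undistortPoints(np.array([[p]],float),s["camera_matrix"],s["dist"])[0,0]
    d=s["R"]@[u[0],u[1],1]; return d
def onz(s,p,z):
    d=ray(s,p); o=s["origin"]; return o+d*(z-o[2])/d[2]
def proj(s,X):
    rv=cv2.Rodrigues(s["R"].T)[0]
    return cv2.projectPoints(np.atleast_2d(X).astype(float),rv,-s["R"].T@s["origin"],s["camera_matrix"],s["dist"])[0][:,0]
def blob(s,p,r,thr=170):
    g=s["frame"].astype(float).min(2); x,y=p
    w=(g[y-r:y+r+1,x-r:x+r+1]>thr).astype(np.uint8)
    n,l,st,c=cv2.connectedComponentsWithStats(w); k=1+np.argmin(np.linalg.norm(c[1:]-r,axis=1)) 
    return c[k]+[x-r,y-r], st[k,4]
E
python3 - <<'E'
from h import *
T=cam("top"); S=cam("scene")
sp=np.array([[62,125],[62,60],[62,5]])/1e3
out=[]
for s,ps in((T,[(206,181),(236,184),(262,187)]),(S,[(236,161),(255,176),(273,189)])):
    for p,q in zip(ps,sp):
        c,a=blob(s,p,13); X=onz(s,c,.09); print(c,a,X); out.append((*q,*X[:2]))
o=np.array(out)
f=lambda v,q:np.c_[v[0]+q[:,0]*np.cos(v[2])-q[:,1]*np.sin(v[2]),v[1]+q[:,0]*np.sin(v[2])+q[:,1]*np.cos(v[2])]
for sel in (slice(0,3),slice(3,6),slice(0,6)):
    r=least_squares(lambda v:(f(v,o[sel,:2])-o[sel,2:]).ravel(),[.6,.1,0]); print(r.x,np.degrees(r.x[2]),r.fun*1e3)
v=r.x
for n,q,z in(("rocker",(76,-137),.09),("L",(-76,140),.08),("Rt",(-76,-140),.08),("start",(62,125),.09),):
    X=np.r_[f(v,np.array([q])/1e3)[0],z]; print(n,X,proj(T,X),proj(S,X))
# pad centres by two-view ray crossing (rough pixels)
for a in(.1,.15,.2,.25,.3,.35,.4):
  for y in(.14,-.14):
    x=-.100;z=.0195
    q=np.array([[.024+x*np.cos(a)+z*np.sin(a)*1,y]]); X=np.r_[f(v,q)[0],.06-x*np.sin(a)+z*np.cos(a)]; print(a,y,X,proj(T,X)[0],proj(S,X)[0])
I=T["frame"][150:280,160:360,::-1]; J=S["frame"][140:300,150:360,::-1]
cv2.imwrite("pics/c1.png",np.vstack([cv2.resize(I,(520,338)),cv2.resize(J,(520,396))])[:600+134]);
cv2.imwrite("pics/c1.png",np.hstack([cv2.resize(I,(400,260),interpolation=2),cv2.copyMakeBorder(cv2.resize(J,(400,305))[:260],0,0,0,0,0)]))
cv2.imwrite("pics/c1.png",np.vstack([cv2.resize(I,None,fx=2,fy=2),cv2.resize(J,None,fx=1.9,fy=1.9)[:,:399],][:1]+[cv2.copyMakeBorder(cv2.resize(J,None,fx=1.9,fy=1.9),0,0,0,1,0)]))
E
```

```text
[205.90147783 179.97536946] 203 [0.63602427 0.18059143 0.09      ]
[236.05555556 183.04166667] 72 [0.62794591 0.11628727 0.09      ]
[261.61842105 186.        ] 76 [0.62041067 0.06212169 0.09      ]
[235.7890625 161.7890625] 128 [0.63436286 0.17899742 0.09      ]
[255.08510638 175.36170213] 47 [0.6266952  0.11538744 0.09      ]
[272.21276596 187.53191489] 47 [0.61996624 0.06163044 0.09      ]
[ 0.55839307  0.06496489 -0.13085645] -7.497522424535206 [ 0.14915025  0.21481687 -0.25390745  0.0746885   0.1047572  -0.28950537]
[ 0.55776196  0.06335375 -0.12199028] -6.989528344760742 [ 0.14933179  0.88273047 -0.09272307 -0.02423345 -0.05660881 -0.8584971 ]
[ 0.55807554  0.06416041 -0.12644679] -7.24486730423411 [-0.67995679 -0.24780885 -0.79875534 -0.42471072 -0.19956372 -0.82002064
  0.98145717  1.34619417  0.45196168  0.47512049  0.24485695 -0.3287745 ]
rocker [ 0.61619169 -0.08133018  0.09      ] [[329.39783191 186.57601204]] [[326.07284781 219.11704125]]
L [0.50033772 0.21262705 0.08      ] [[192.0538358  244.24464035]] [[182.88526205 189.52051213]]
Rt [ 0.46502689 -0.0651375   0.08    
[... 898 characters left out ...]
89669 -0.06613794  0.10363419] [324.63725949 254.57393922] [275.8985819  252.72948921]
0.3 0.14 [0.51048505 0.21133707 0.10818108] [190.13263263 238.93832952] [185.34601737 177.54246799]
0.3 -0.14 [ 0.47517422 -0.06642748  0.10818108] [324.92471132 253.44333716] [276.8329886  250.48770412]
0.35 0.14 [0.51298517 0.21101925 0.11260755] [189.87488582 237.63891191] [186.08375224 175.43971665]
0.35 -0.14 [ 0.47767434 -0.0667453   0.11260755] [325.22071666 252.19454892] [277.85720112 248.21597217]
0.4 0.14 [0.51570163 0.21067392 0.11690252] [189.640016   236.22612372] [186.91275053 173.33116834]
0.4 -0.14 [ 0.4803908  -0.06709063  0.11690252] [325.5244926  250.82975453] [278.96854252 245.92124074]
```

View pics/c1.png

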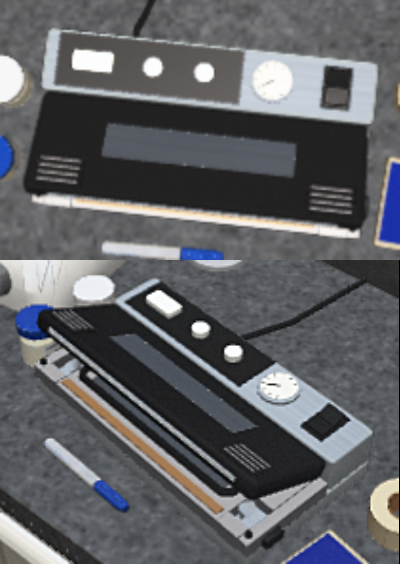

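The pads are at (189,235) and (325,249) in the top view, so the lid is about 0.45 rad open. The sealer sits at (0.558, 0.064) with yaw -7.2°. I'll close the fingers and move in, keeping clear of the blender.

play_rows(
  commands=[
    [[4,4,-2,0,0,-4,0],[7,8,-4,0,0,-8,0],[10,11,-5.7,0,0,-11.26,0],[24.3,26.7,-5.7,0,0,-11.26,0],[24.3,26.7,-5.7,0,0,-11.26,0],[24.3,26.7,-5.7,0,0,-11.26,0],[24.3,26.7,-5.7,0,0,-11.26,0],[24.3,26.7,-5.7,0,0,-11.26,0],[24.3,26.7,-5.7,0,0,-11.26,0],[24.3,26.7,-5.7,0,0,-11.26,0],[24.3,26.7,-5.7,0,0,-11.26,0],[24.3,26.7,-5.7,0,0,-11.26,0],[24.3,26.7,-5.7,0,0,-11.26,0]],
  ],
)

```text
clock: 1.28
tool_pos: [0.3597, 0.3104, 0.2501]
orientation: [180.0, 0.0, -7.2]
force: [-0.3, 0.1, 0.0]
opening: 0.0066
gripper_force: 0.0
```

play_rows(
  commands=[
    [[30.3,35.5,0,0,0,0,0],[30.3,35.5,0,0,0,0,0],[30.3,35.5,0,0,0,0,0],[30.3,35.5,0,0,0,0,0],[30.3,35.5,0,0,0,0,0],[30.3,35.5,0,0,0,0,0],[30.3,35.5,0,0,0,0,0],[30.3,35.5,0,0,0,0,0],[30.3,35.5,0,0,0,0,0],[30.3,35.5,0,0,0,0,0],[30.3,35.5,0,0,0,0,0],[30.3,35.5,0,0,0,0,0],[30.3,35.5,4,0,0,0,0],[30.3,35.5,8,0,0,0,0],[30.3,35.5,12,0,0,0,0],[30.3,35.5,14,0,0,0,0],[30.3,35.5,14,0,0,0,0],[30.3,35.5,14,0,0,0,0]],
  ],
)

```text
clock: 2.78
tool_pos: [0.6157, -0.0798, 0.1092]
orientation: [179.9, 0.2, -7.1]
force: [1.1, -0.6, 1.2]
opening: 0.0007
gripper_force: 0.0
```

```bash
python3 - <<'E'
from h import *
T=cam("top"); S=cam("scene")
I=T["frame"][150:280,160:360,::-1]; J=S["frame"][130:310,160:360,::-1]
cv2.imwrite("pics/c2.png",np.hstack([cv2.resize(I,None,fx=2,fy=2.77),cv2.resize(J,None,fx=2,fy=2)[:360]]))
print(get_obs()["tool_pos"],get_obs()["force"])
E
```

```text
[ 0.61750757 -0.07982615  0.11203905] [ 1.16767976 -0.31282289 -0.3513112 ]
```

View pics/c2.png

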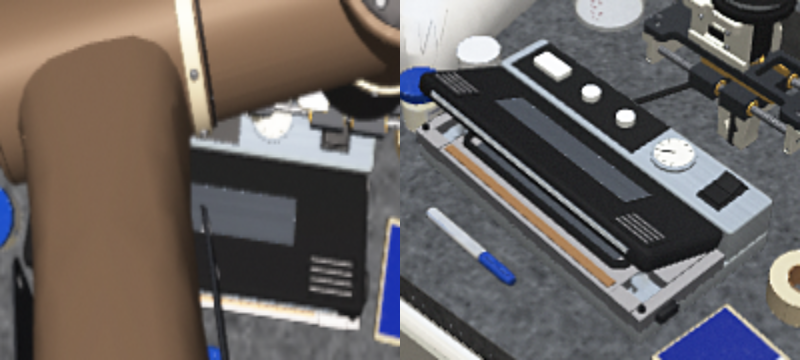

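The fingertip appears above the rocker at about (328,203) in the scene view. I'll check that against its projection.

```bash
python3 - <<'E'
from h import *
S=cam("scene");o=get_obs();print(o["tool_pos"],o["orientation"],o["force"])
M=R.from_euler("xyz",o["orientation"],degrees=True).as_matrix()
P=[o["tool_pos"]]+[o["tool_pos"]+M@[a,b,0] for a,b in((.0095,.02),(.0095,-.02),(-.0095,-.02),(-.0095,.02))]
J=cv2.resize(S["frame"][160:250,270:390,::-1],None,fx=6,fy=6)
for p,c in zip(proj(S,P+[[.6162,-.0813,.09]]),[(0,0,255)]+[(0,255,0)]*4+[(255,0,255)]):
    cv2.circle(J,tuple(int(v) for v in (p-[270,160])*6+3),4,c,-1)
cv2.imwrite("pics/c3.png",J)
E
```

```text
[ 0.61756795 -0.07988834  0.11244881] [-179.97303833   -0.19149617   -7.16932312] [-0.02524311 -0.3088024   0.01801382]
```

View pics/c3.png

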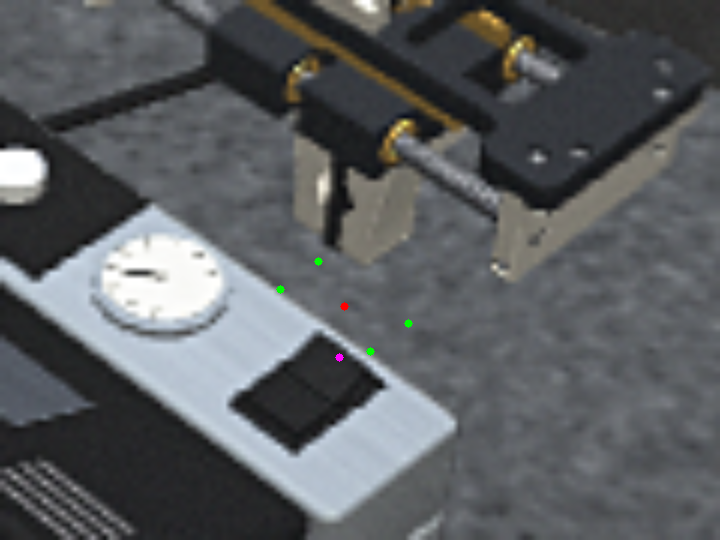

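The drawn fingertips end well above the computed TCP (red dot), so I'll descend gently and let the contact force decide.

play_rows(
  commands=[
    [[-0.1,0,0.5,0,0,0,0],[-0.1,0,1,0,0,0,0],[-0.1,0,1.5,0,0,0,0],[-0.1,0,1.8,0,0,0,0],[-0.1,0,2.0,0,0,0,0],[-0.1,0,2.1,0,0,0,0],[-0.1,0,2.1,0,0,0,0]],
  ],
)

```text
clock: 3.52
tool_pos: [0.6146, -0.0805, 0.0889]
orientation: [180.0, 0.0, -7.2]
force: [-0.4, -0.1, -0.2]
opening: 0.0005
gripper_force: 0.0
```

```bash
python3 - <<'E'
from h import *
S=cam("scene");o=get_obs();print(o["tool_pos"],o["orientation"],o["force"],o["joint_pos"])
J=cv2.resize(S["frame"][160:250,270:390,::-1],None,fx=6,fy=6)
for p,c in zip(proj(S,[o["tool_pos"],[.6162,-.0813,.09]]),[(0,0,255),(255,0,255)]):
    cv2.circle(J,tuple(int(v) for v in (p-[270,160])*6+3),4,c,-1)
cv2.imwrite("pics/c4.png",J)
E
```

```text
[ 0.61474178 -0.08045733  0.08915698] [ 1.79993996e+02  1.24431264e-02 -7.23955164e+00] [-0.37880967  0.93765368  0.28024666] [ 1.05656701e+01  2.02067867e+01 -1.43375075e+01  2.31987269e-03
 -5.54693887e+01  7.21934637e+01]
```

View pics/c4.png

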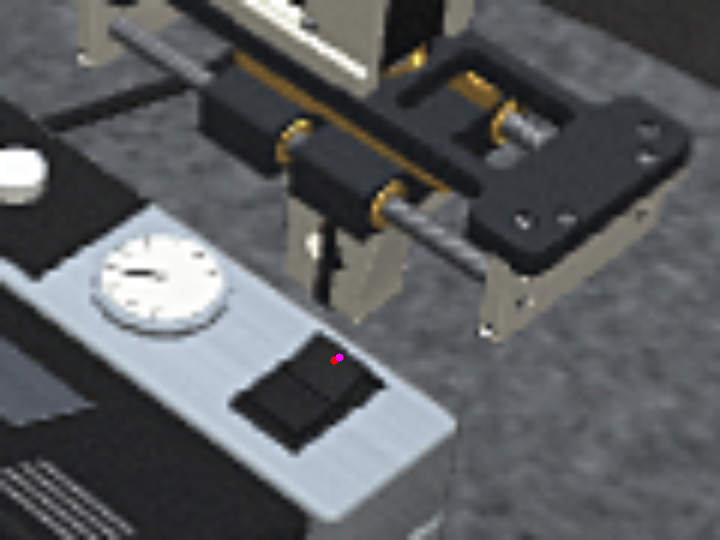

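No contact force yet, and the tip is at about (329,213) in scene pixels, still above and behind the rocker. I'll check the top view.

```bash
python3 - <<'E'
from h import *
S=cam("top");o=get_obs()
M=R.from_euler("xyz",o["orientation"],degrees=True).as_matrix();t=o["tool_pos"]
J=cv2.resize(S["frame"][130:230,270:390,::-1],None,fx=6,fy=6)
for X,c in((t,(0,0,255)),(t-[0,0,-.066],(0,255,0)),(t+M@[0.039,.0965,-.066],(0,255,0)),(t+M@[-0.039,.0965,-.066],(0,255,0)),([.6162,-.0813,.09],(255,0,255))):
    cv2.circle(J,tuple(int(v) for v in (proj(S,X)[0]-[270,130])*6+3),4,c,-1)
T=cam("scene")
for X in (t,t+M@[0.039,.0965,-.066],t+M@[-0.039,.0965,-.066]): print((proj(T,X)[0]-[270,160])*6+3)
cv2.imwrite("pics/c5.png",J)
E
```

```text
[334.80101565 360.14429693]
[663.07227837 313.61590387]
[503.90515   438.5978058]
```

View pics/c5.png

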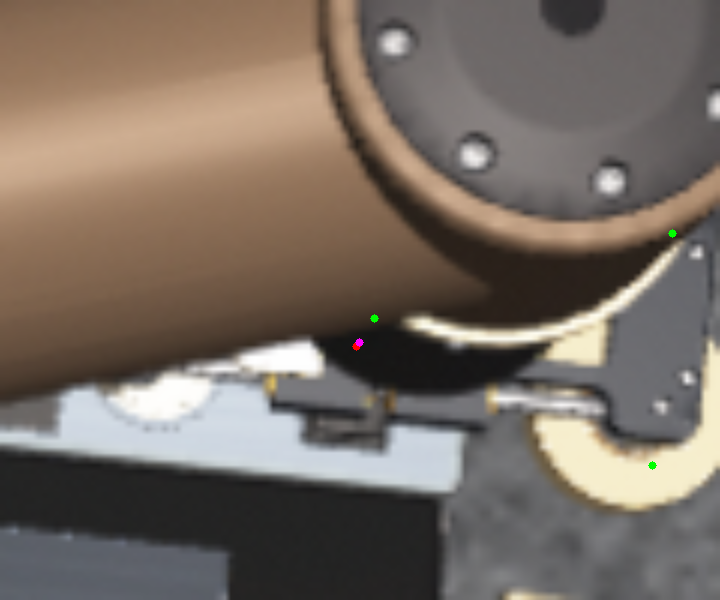

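The gripper end plate is at about (650,435) in the crop, and the arm covers the tip. The sideways position agrees with the other view, so I'll keep feeling downwards.

play_rows(
  commands=[
    [[0.1,0,0.1,0,0,0,0],[0.1,0,0.2,0,0,0,0],[0.1,0,0.3,0,0,0,0],[0.1,0,0.4,0,0,0,0],[0.1,0,0.4,0,0,0,0]],
  ],
)

```text
clock: 4.08
tool_pos: [0.6156, -0.0805, 0.085]
orientation: [180.0, 0.0, -7.2]
force: [-0.9, -0.6, -1.1]
opening: 0.0003
gripper_force: 0.0
```

play_rows(
  commands=[
    [[0,0,0.1,0,0,0,0],[0,0,0.2,0,0,0,0],[0,0,0.3,0,0,0,0],[0,0,0.4,0,0,0,0],[0,0,0.4,0,0,0,0]],
  ],
)

```text
clock: 4.5
tool_pos: [0.6156, -0.0805, 0.081]
orientation: [180.0, 0.0, -7.2]
force: [-0.2, 0.1, 0.1]
opening: 0.0004
gripper_force: 0.0
```

```bash
python3 - <<'E'
from h import *
S=cam("scene");o=get_obs();print(o["tool_pos"],o["orientation"],o["force"],o["joint_pos"])
M=R.from_euler("xyz",o["orientation"],degrees=True).as_matrix();t=o["tool_pos"]
J=cv2.resize(S["frame"][160:260,270:390,::-1],None,fx=6,fy=6)
for h,c in((0,(0,0,255)),(.0188,(0,255,0)),(.035,(255,0,255))):
  for a,b in((0,0),(-.0095,.02),(-.0095,-.02),(.0095,.02)):
    p=proj(S,t+M@[a,b,-h])[0]
    cv2.circle(J,tuple(int(v) for v in (p-[270,160])*6+3),3,c,-1)
cv2.imwrite("pics/c6.png",J)
E
```

```text
[ 0.61567184 -0.08051711  0.08110316] [ 1.79996960e+02  1.43661247e-02 -7.23624640e+00] [0.00981843 0.27864815 0.20966616] [ 1.05410520e+01  2.07412891e+01 -1.47202691e+01 -1.83023717e-03
 -5.45530502e+01  7.22237636e+01]
```

View pics/c6.png

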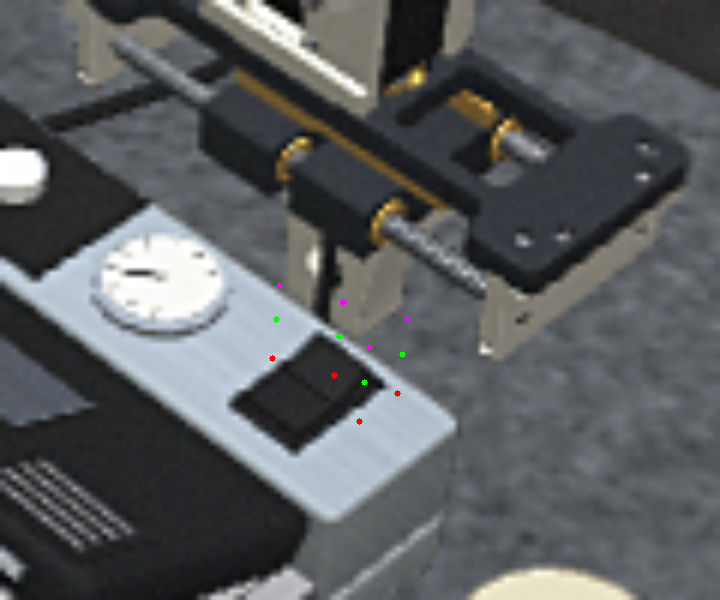

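The tip is at (329,216) in the scene view. Both views fit fingertips about 40 mm higher than the TCP reading suggests, with x and y correct. I'll go lower in stages.

play_rows(
  commands=[
    [[0,0,0.3,0,0,0,0],[0,0,0.6,0,0,0,0],[0,0,0.9,0,0,0,0],[0,0,1.2,0,0,0,0],[0,0,1.4,0,0,0,0],[0,0,1.6,0,0,0,0],[0,0,1.6,0,0,0,0]],
  ],
)

```text
clock: 5.13
tool_pos: [0.6155, -0.0805, 0.0647]
orientation: [180.0, 0.0, -7.2]
force: [0.2, 0.2, -0.7]
opening: 0.0005
gripper_force: 0.0
```

```bash
python3 - <<'E'
from h import *
S=cam("scene");o=get_obs();print(o["tool_pos"],o["orientation"],o["force"],o["joint_pos"])
T=cam("top")
J=cv2.resize(S["frame"][160:260,270:390,::-1],None,fx=5,fy=5)
J2=cv2.resize(T["frame"][150:250,310:360,::-1],None,fx=4,fy=5)
cv2.imwrite("pics/c7.png",np.hstack([J,J2]))
E
```

```text
[ 0.61560585 -0.08053682  0.06495951] [ 1.79990033e+02  2.89158096e-02 -7.23315437e+00] [-0.1643062   0.15996322  0.32800414] [ 1.05418439e+01  2.16908207e+01 -1.56973750e+01  8.35588370e-04
 -5.26423826e+01  7.22244971e+01]
```

View pics/c7.png

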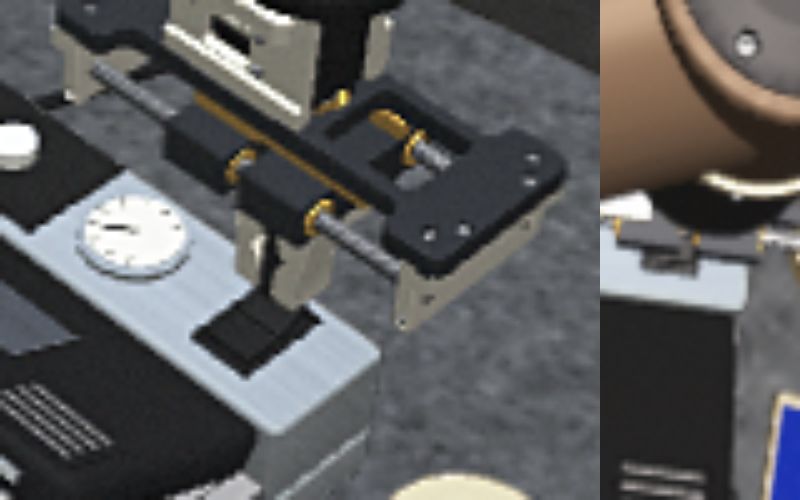

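The fingertips now cover the far half of the rocker at about (283,298) in the crop, so they are over it and nearly touching. I'll go down in 1 mm steps.

play_rows(
  commands=[
    [[0,0,0.1,0,0,0,0],[0,0,0.2,0,0,0,0],[0,0,0.3,0,0,0,0],[0,0,0.4,0,0,0,0],[0,0,0.4,0,0,0,0]],
  ],
)

```text
clock: 5.65
tool_pos: [0.6156, -0.0806, 0.061]
orientation: [180.0, 0.0, -7.2]
force: [0.4, 0.7, 0.2]
opening: 0.0003
gripper_force: 0.0
```

play_rows(
  commands=[
    [[0,0,0.1,0,0,0,0],[0,0,0.2,0,0,0,0],[0,0,0.2,0,0,0,0]],
  ],
)

```text
clock: 5.9
tool_pos: [0.6157, -0.0805, 0.0591]
orientation: [180.0, 0.0, -7.2]
force: [0.9, -0.4, -0.2]
opening: 0.0006
gripper_force: 0.1
```

play_rows(
  commands=[
    [[0,0,0.1,0,0,0,0],[0,0,0.2,0,0,0,0],[0,0,0.2,0,0,0,0]],
  ],
)

```text
clock: 6.15
tool_pos: [0.6162, -0.0806, 0.0574]
orientation: [-180.0, -0.0, -7.2]
force: [0.3, -0.9, 1.3]
opening: 0.0003
gripper_force: 0.9
```

play_rows(
  commands=[
    [[0,0,0.1,0,0,0,0],[0,0,0.1,0,0,0,0]],
  ],
)

```text
clock: 6.32
tool_pos: [0.6159, -0.0805, 0.0562]
orientation: [-180.0, -0.0, -7.2]
force: [0.4, 0.1, 2.0]
opening: 0.0004
gripper_force: 0.3
```

play_rows(
  commands=[
    [[0,0,0.1,0,0,0,0],[0,0,0.1,0,0,0,0]],
  ],
)

```text
clock: 6.48
tool_pos: [0.6152, -0.0805, 0.0548]
orientation: [180.0, 0.1, -7.2]
force: [-0.1, 0.2, 0.3]
opening: 0.0004
gripper_force: 0.0
```

play_rows(
  commands=[
    [[0,0,0.1,0,0,0,0],[0,0,0.1,0,0,0,0]],
  ],
)

```text
clock: 6.65
tool_pos: [0.6154, -0.0805, 0.0538]
orientation: [180.0, 0.0, -7.2]
force: [-0.6, 0.4, 0.0]
opening: 0.0004
gripper_force: 0.0
```

play_rows(
  commands=[
    [[0,0,0.1,0,0,0,0],[0,0,0.1,0,0,0,0]],
  ],
)

```text
clock: 6.82
tool_pos: [0.6155, -0.0805, 0.053]
orientation: [180.0, 0.0, -7.2]
force: [-0.3, -0.1, 0.7]
opening: 0.0002
gripper_force: 0.0
```

Force rose to 2 N and then dropped, so the rocker snapped. I'll press on until it is firm.

play_rows(
  commands=[
    [[0,0,0.1,0,0,0,0],[0,0,0.1,0,0,0,0]],
  ],
)

```text
clock: 6.98
tool_pos: [0.6158, -0.0805, 0.0522]
orientation: [180.0, 0.0, -7.2]
force: [0.2, -0.1, 0.0]
opening: 0.0002
gripper_force: 0.0
```

play_rows(
  commands=[
    [[0,0,0.1,0,0,0,0],[0,0,0.1,0,0,0,0]],
  ],
)

```text
clock: 7.15
tool_pos: [0.6158, -0.0806, 0.052]
orientation: [180.0, -0.0, -7.2]
force: [-2.5, 0.1, 5.3]
opening: 0.0004
gripper_force: 2.8
```

play_rows(
  commands=[
    [[0,0,0.1,0,0,0,0],[0,0,0.1,0,0,0,0]],
  ],
)

```text
clock: 7.32
tool_pos: [0.6159, -0.0805, 0.0519]
orientation: [180.0, -0.0, -7.2]
force: [-4.3, 1.4, 12.8]
opening: 0.0004
gripper_force: 6.1
```

Firm at TCP z = 0.052, which matches the rocker level at 85 mm. So the real tip is the reading plus 33 mm. Next I'll lift and go over the right pad.

play_rows(
  commands=[
    [[0,0,-3,0,0,0,0],[0,0,-6,0,0,0,0],[0,0,-8.5,0,0,0,0],[-4,0.1,-8.5,0,0,0,0],[-8,0.2,-8.5,0,0,0,0],[-12,0.3,-8.5,0,0,0,0],[-14,0.4,-8.5,0,0,0,0],[-14,0.4,-8.5,0,0,0,0],[-14,0.4,-8.5,0,0,0,0],[-14,0.4,-7,0,0,0,0],[-14,0.4,-6,0,0,0,0],[-14,0.4,-5.5,0,0,0,0],[-14,0.4,-5.5,0,0,0,0]],
  ],
)

```text
clock: 8.4
tool_pos: [0.4758, -0.0671, 0.1036]
orientation: [179.9, 0.2, -7.3]
force: [-0.1, 0.5, 0.7]
opening: 0.0001
gripper_force: 0.0
```

```bash
python3 - <<'E'
from h import *
S=cam("scene");o=get_obs();print(o["tool_pos"],o["force"])
T=cam("top")
J=cv2.resize(S["frame"][170:290,240:360,::-1],None,fx=4,fy=4)
J2=cv2.resize(T["frame"][160:280,290:370,::-1],None,fx=4,fy=4)
t=o["tool_pos"]+[0,0,.033]
cv2.circle(J,tuple(int(v) for v in (proj(S,t)[0]-[240,170])*4+2),3,(0,0,255),-1)
cv2.imwrite("pics/c8.png",np.hstack([J,J2]))
E
```

```text
[ 0.47624486 -0.06708448  0.10437698] [-0.24355957  0.31966772  0.51054494]
```

View pics/c8.png

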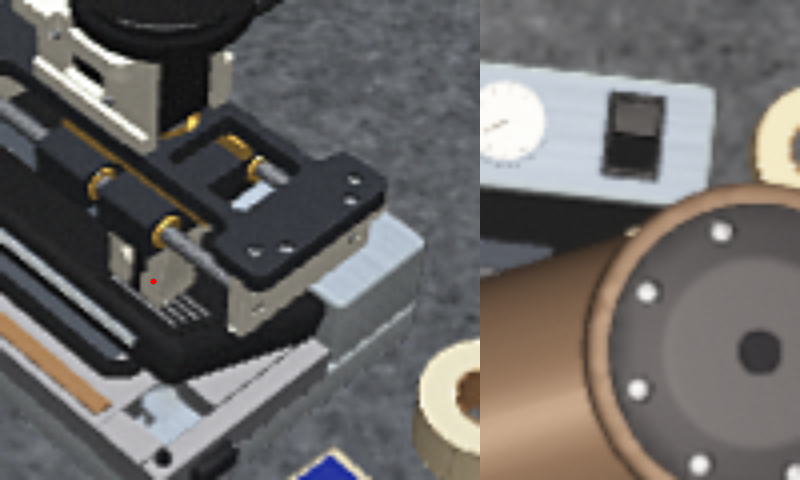

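The rocker's far half now shows bright and level, so it is on. The tip is centred over the right pad at about (155,290) in the crop. Pushing down.

play_rows(
  commands=[
    [[-0.05,0,0.4,0,0,0,0],[-0.1,0,0.8,0,0,0,0],[-0.2,0,1.2,0,0,0,0],[-0.3,0,1.6,0,0,0,0],[-0.4,0,2.0,0,0,0,0],[-0.5,0,2.4,0,0,0,0],[-0.55,0,2.8,0,0,0,0],[-0.6,0,3.2,0,0,0,0],[-0.7,0,3.6,0,0,0,0],[-0.75,0,4.0,0,0,0,0],[-0.75,0,4.0,0,0,0,0]],
  ],
)

```text
clock: 9.42
tool_pos: [0.4684, -0.066, 0.0644]
orientation: [180.0, 0.1, -7.2]
force: [-0.2, 0.5, 1.0]
opening: 0.0004
gripper_force: 0.1
```

play_rows(
  commands=[
    [[-0.05,0,0.2,0,0,0,0],[-0.1,0,0.4,0,0,0,0],[-0.15,0,0.6,0,0,0,0],[-0.2,0,0.8,0,0,0,0],[-0.25,0,1.0,0,0,0,0],[-0.25,0,1.0,0,0,0,0]],
  ],
)

```text
clock: 9.92
tool_pos: [0.4664, -0.0658, 0.0553]
orientation: [180.0, -0.0, -7.2]
force: [-0.4, -1.0, 0.6]
opening: -0.0001
gripper_force: 0.4
```

play_rows(
  commands=[
    [[-0.05,0,0.1,0,0,0,0],[-0.05,0,0.2,0,0,0,0],[-0.05,0,0.3,0,0,0,0],[-0.05,0,0.4,0,0,0,0],[-0.05,0,0.4,0,0,0,0]],
  ],
)

```text
clock: 10.33
tool_pos: [0.4658, -0.0655, 0.051]
orientation: [-180.0, 0.0, -7.2]
force: [-0.5, -1.5, 0.9]
opening: 0.0004
gripper_force: 0.9
```

play_rows(
  commands=[
    [[0,0,0.1,0,0,0,0],[0,0,0.2,0,0,0,0],[0,0,0.3,0,0,0,0],[0,0,0.3,0,0,0,0]],
  ],
)

```text
clock: 10.67
tool_pos: [0.4655, -0.0657, 0.0481]
orientation: [180.0, 0.0, -7.2]
force: [-3.3, -1.2, 6.7]
opening: 0.0004
gripper_force: 2.9
```

play_rows(
  commands=[
    [[0,0,0.1,0,0,0,0],[0,0,0.2,0,0,0,0],[0,0,0.2,0,0,0,0]],
  ],
)

```text
clock: 10.92
tool_pos: [0.4656, -0.0658, 0.0473]
orientation: [180.0, 0.0, -7.2]
force: [-8.1, 0.2, 19.9]
opening: 0.0003
gripper_force: 9.8
```

play_rows(
  commands=[
    [[0,0,0.1,0,0,0,0],[0,0,0.1,0,0,0,0],[0,0,0.1,0,0,0,0]],
  ],
)

```text
clock: 11.17
tool_pos: [0.4656, -0.0658, 0.047]
orientation: [180.0, 0.0, -7.2]
force: [-11.3, 0.6, 28.2]
opening: -0.0001
gripper_force: 13.7
```

The right end is on its stop with 28 N. I'll lift, turn the tool 90° over the middle of the lid so the body stays clear of the blender, and go on to the left pad.

play_rows(
  commands=[
    [[0,0,-3,0,0,0,0],[0,0,-6,0,0,0,0],[0,-2,-8,0,0,7,0],[0,-6,-8,0,0,14,0],[0,-9,-8,0,0,21,0],[0,-12,-8,0,0,28,0],[0,-14,-8,0,0,35,0],[0,-14,-8,0,0,42,0],[0,-14,-8,0,0,49,0],[0,-14,-8,0,0,56,0],[0,-14,-8,0,0,63,0],[0,-16,-8,0,0,70,0],[0,-19,-8,0,0,77,0],[0,-22,-8,0,0,84,0],[0,-25,-8,0,0,90,0],[0,-28,-8,0,0,90,0],[0,-28,-8,0,0,90,0],[0,-28,-8,0,0,90,0],[0,-28,-8,0,0,90,0]],
  ],
)

```text
clock: 12.75
tool_pos: [0.5007, 0.2122, 0.1246]
orientation: [180.0, -0.0, -97.2]
force: [0.9, -0.7, 0.4]
opening: 0.0005
gripper_force: 0.0
```

```bash
cat > sp.py <<'E'
from h import *
o=get_obs(); d=o["tool_pos"][:2]-[.5581,.0642]; a=-.1264
print("sealer xy",1e3*(d@[np.cos(a),np.sin(a)]),1e3*(d@[-np.sin(a),np.cos(a)]),"tip z",1e3*o["tool_pos"][2]+32.7,o["orientation"],o["joint_pos"].round(1),o["clock"])
E
python3 sp.py; python3 - <<'E'
from h import *
S=cam("scene");T=cam("top")
J=cv2.resize(S["frame"][130:290,150:350,::-1],None,fx=2.5,fy=2.5)
J2=cv2.resize(T["frame"][130:290,60:180,::-1],None,fx=2.5,fy=2.5)
cv2.imwrite("pics/c9.png",np.hstack([J,J2]))
E
```

```text
sealer xy -75.55882631871427 139.6240084543878 tip z 157.34595541274518 [ 1.79950465e+02 -2.66870586e-02 -9.71945648e+01] [ 43.6  11.5 -21.4  -0.  -57.1 -50.8] 12.75
```

The pose over the left pad is right. Pushing down.

play_rows(
  commands=[
    [[0,0,2,0,0,0,0],[0,0,4,0,0,0,0],[0,0,5,0,0,0,0],[0,0,5.5,0,0,0,0],[0,0,5.9,0,0,0,0],[0,0,6.3,0,0,0,0],[0,0,6.6,0,0,0,0],[0,0,6.8,0,0,0,0],[0,0,7.0,0,0,0,0],[0,0,7.2,0,0,0,0],[0,0,7.4,0,0,0,0],[0,0,7.4,0,0,0,0]],
  ],
)

```text
clock: 13.85
tool_pos: [0.5017, 0.213, 0.0518]
orientation: [-179.9, 0.1, -97.2]
force: [-0.0, 1.0, 1.3]
opening: 0.0005
gripper_force: 0.6
```

play_rows(
  commands=[
    [[0,0,0.1,0,0,0,0],[0,0,0.2,0,0,0,0],[0,0,0.3,0,0,0,0],[0,0,0.3,0,0,0,0]],
  ],
)

```text
clock: 14.18
tool_pos: [0.5015, 0.2126, 0.0485]
orientation: [-180.0, 0.0, -97.2]
force: [-2.2, 2.6, 6.0]
opening: 0.0005
gripper_force: 2.7
```

play_rows(
  commands=[
    [[0,0,0.1,0,0,0,0],[0,0,0.2,0,0,0,0],[0,0,0.2,0,0,0,0]],
  ],
)

```text
clock: 14.43
tool_pos: [0.5015, 0.2128, 0.0467]
orientation: [-180.0, 0.1, -97.2]
force: [-3.7, 3.4, 6.8]
opening: 0.0003
gripper_force: 3.7
```

play_rows(
  commands=[
    [[0,0,0.1,0,0,0,0],[0,0,0.2,0,0,0,0],[0,0,0.2,0,0,0,0]],
  ],
)

```text
clock: 14.68
tool_pos: [0.5016, 0.2129, 0.0463]
orientation: [-179.9, 0.1, -97.2]
force: [-8.3, 2.3, 20.9]
opening: 0.0004
gripper_force: 10.3
```

play_rows(
  commands=[
    [[0,0,0.1,0,0,0,0],[0,0,0.1,0,0,0,0],[0,0,0.1,0,0,0,0]],
  ],
)

```text
clock: 14.93
tool_pos: [0.5017, 0.2129, 0.046]
orientation: [-179.9, 0.1, -97.2]
force: [-11.6, 2.0, 27.9]
opening: 0.0005
gripper_force: 14.1
```

Left end on its stop too. I'll lift, move above the start key, and check the lid in the images numerically.

play_rows(
  commands=[
    [[0,0,-3,0,0,0,0],[0,0,-5,0,0,0,0],[0,0,-7.2,0,0,0,0],[0.5,-4,-7.2,0,0,0,0],[1,-8,-7.2,0,0,0,0],[1.5,-11,-7.2,0,0,0,0],[1.5,-13.7,-7.2,0,0,0,0],[1.5,-13.7,-7.2,0,0,0,0],[1.5,-13.7,-7.2,0,0,0,0],[1.5,-13.7,-7.2,0,0,0,0]],
  ],
)

```text
clock: 15.77
tool_pos: [0.6344, 0.1794, 0.1142]
orientation: [179.9, -0.1, -97.3]
force: [-0.5, 0.9, -0.6]
opening: 0.0003
gripper_force: 0.0
```

```bash
python3 sp.py; python3 - <<'E'
from h import *
S=cam("scene"); T=cam("top"); c,s=np.cos(-.1264),np.sin(-.1264)
w=lambda x,y,z:np.array([.5581+x*c-y*s,.0642+x*s+y*c,z])
g={"S":cv2.cvtColor(S["frame"],6+1),"T":cv2.cvtColor(T["frame"],7)}
for nm,s_ in(("S",S),("T",T)):
  for y in(.14,-.14):
    p=proj(s_,w(-.076,y,.082))[0]; q=proj(s_,w(-.076,y,.091))[0]
    r=22;x0,y0=int(p[0])-r,int(p[1])-r
    G=g[nm][y0:y0+2*r,x0:x0+2*r].astype(float); G=G-cv2.GaussianBlur(G,(0,0),6)
    ty,tx=np.mgrid[-r:r,-r:r]
    # stripes: bright small marks on dark; print grid of local maxima within radius 14
    raw=g[nm][y0:y0+2*r,x0:x0+2*r]
    print(nm,y,"p82",p,"p91",q)
    print("\n".join(" ".join(f"{v:3d}" for v in row[6:38]) for row in raw[6:38:1]) if nm=="S" else "")
E
```

```text
sealer xy 61.16968042525927 123.90847402898875 tip z 146.90105711377333 [ 1.79893452e+02 -7.14817765e-02 -9.72793312e+01] [ 32.7  22.4  -7.3  -0.  -60.4 -40. ] 15.7667
S 0.14 p82 [182.78105431 188.82437032] p91 [182.33691793 185.72307977]
 76  74  74  78  75  76  80  74  71  74  76  73  83  95  41  57 100  96 102  96  95  97  97 100 117 120  77  45  26  25  30  29
 76  75  74  77  79  75  74  74  79  76  75  76  75  57  28  52  90  88  94 102 105 103 103  86  61  54  32  25  31  31  33  33
 76  78  73  77  78  77  75  75  74  81  87 122  45  35  26  61 106 101 105 105 106  90  66  56  33  34  31  29  33  38  34  33
 74  75  74  78  71  75  77  78  79  77  71  64  30  28  36  92 124 124 112 100  76  58  28  36  29  34  31  37  30  33  37  36
 84  83  83  79  75  82  84 107  48  35  37  29  31  27  67 116 114 120 110  58  31  31  31  30  33  32  37  33  34  36  33  36
 90  71  76  76  57  44  37  56  31  29  34  26  24  59 146 123  99  63  40  38  29  34  33  34  33  31  28  33  36  38  33  36
 50  44  42  41  42  31  35  35  36  34  32  21  42 134 204  82  35  31  28  29  35  32  35  
[... 6846 characters left out ...]
  33  37  38  43  37  39  37  36  33  31  30
 69  64  60  48 108 167 198 131  62  63 167 100  29  22  28  33  34  36  33  36  32  36  41  36  38  37  36  36  35  29  30  24
 63  65  68  65  47  84 161 198 124  76  66  75  32  19  20  31  32  36  35  38  36  38  38  39  39  35  32  29  34  26  28  19
 74  63  62  64  63  56  66 153 180 164  85  63  24  14  15  23  27  25  33  36  35  37  38  38  38  34  31  28  23  22  17  14
 91  72  65  63  65  65  59  50 136 188 210 117  21  11  18  25  22  23  30  30  34  39  33  35  30  29  21  25  23  17  16  21
T 0.14 p82 [191.86274929 244.20953739] p91 [191.07236207 244.08603429]

T -0.14 p82 [323.42657082 258.39411476] p91 [323.75920297 258.39284966]
```

Both pads sit at rows that match about 82–84 mm: left about 188 and right about 261.5, against roughly 3 px higher if a catch were free. Both catches hold. Now the start key.

play_rows(
  commands=[
    [[-0.1,0,2,0,0,0,0],[-0.1,-0.1,4,0,0,0,0],[-0.1,-0.1,4.8,0,0,0,0],[-0.1,-0.1,5.1,0,0,0,0],[-0.1,-0.1,5.3,0,0,0,0],[-0.1,-0.1,5.5,0,0,0,0],[-0.1,-0.1,5.7,0,0,0,0],[-0.1,-0.1,5.9,0,0,0,0],[-0.1,-0.1,6.1,0,0,0,0],[-0.1,-0.1,6.1,0,0,0,0]],
  ],
)

```text
clock: 16.7
tool_pos: [0.6368, 0.1812, 0.0547]
orientation: [-179.9, 0.0, -97.2]
force: [-0.5, 0.7, 2.7]
opening: 0.0004
gripper_force: 1.5
```

play_rows(
  commands=[
    [[0,0,0.1,0,0,0,0],[0,0,0.2,0,0,0,0],[0,0,0.2,0,0,0,0]],
  ],
)

```text
clock: 16.95
tool_pos: [0.6368, 0.1812, 0.0526]
orientation: [-179.9, 0.0, -97.2]
force: [0.3, 1.1, 3.8]
opening: 0.0007
gripper_force: 1.8
```

play_rows(
  commands=[
    [[0,0,0.1,0,0,0,0],[0,0,0.2,0,0,0,0],[0,0,0.2,0,0,0,0]],
  ],
)

```text
clock: 17.2
tool_pos: [0.6369, 0.1813, 0.0519]
orientation: [-179.9, 0.0, -97.2]
force: [-4.1, 1.1, 12.9]
opening: 0.0006
gripper_force: 6.3
```

The key is fully down: the force went from 4 N to 13 N against the stop. Lifting off.

play_rows(
  commands=[
    [[0,0,-0.5,0,0,0,0],[0,0,-2,0,0,0,0],[0,0,-5,0,0,0,0],[0,0,-9,0,0,0,0],[0,0,-11,0,0,0,0],[0,0,-11,0,0,0,0],[0,0,-11,0,0,0,0]],
  ],
)

```text
clock: 17.78
tool_pos: [0.6367, 0.1811, 0.1615]
orientation: [-179.9, 0.1, -97.3]
force: [-0.0, -0.2, -0.5]
opening: 0.0003
gripper_force: 0.0
```

```bash
python3 - <<'E'
from h import *
import cv2
o=get_obs();print(o["clock"],o["tool_pos"],o["force"])
S=cam("scene"); G=cv2.cvtColor(S["frame"],7); A=cv2.cvtColor(cv2.imread("pics/scene0.png"),6).astype(int)
# lid still down: stripe centroids; loose objects unchanged vs first picture
for n,x,y in(("L",183,188),("R",272,262)):
    w=G[y-8:y+9,x-10:x+11]>110; print(n,np.argwhere(w).mean(0)[::-1]+[x-10,y-8])
D=np.abs(G.astype(int)-A)
for n,x,y,r in(("roll",364,274,22),("carton",332,322,45),("marker",195,252,24),("bluejar",168,180,8),("whitejar",200,156,10)): print(n,D[y-r:y+r,x-r:x+r].mean().round(1))
c,a=blob(S,(236,161),13); print("start",c,a)
E
```

```text
17.7833 [0.63666881 0.18111911 0.16153241] [-0.01525346 -0.18069511 -0.51137005]
L [182.33823529 187.64705882]
R [272.2739726  261.57534247]
roll 4.2
carton 3.6
marker 4.9
bluejar 28.9
whitejar 17.8
start [235.84615385 161.86153846] 130
```

```bash
python3 -c "
from plant import *
print(close_job())"
```

```text
the job is handed in; nothing more can be done
None
```

I switched the mains rocker on, latched both ends of the lid, pressed the start key fully down and let it up again, and handed the job in at about 18 s. The roll, carton and marker looked unmoved in a final image comparison; that check was inconclusive for the two jars, but the gripper stayed above their height throughout.

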